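# Cull the snapped taper gauge and feel the gap of the spring plates

### The job

One of the three blue-handled taper gauges on the black mat has its blade snapped short: put that one in the red reject tray. Then take either sound gauge and, holding it upright and level clear of the table and of the head's dark foot, slide its blade between the two spring plates of the gap head, from the flared side, until it drags snugly on both plates, each pushed back one to three millimetres and not forced further. Finish still gripping the gauge at that depth, without letting go; leave the other sound gauge where it stands and everything else on the table undisturbed.

Things in the scene. Friction and masses are not known exactly. Their poses are not given: they have to be found in the camera images.
- gauge_a: Sound taper gauge on its edge, 0.08 to 0.17 kg: blue handle 45 x 16 x 36 mm (x, y, z), to be gripped across y from above; steel wedge blade from x = 22.5 to 117.5 mm, 8 to 28 mm above the underside, tapering evenly from 13.4 mm thick (y) at the handle to 2 mm at the tip, 0.12 mm per mm. Origin: centre of the handle's underside; +x to the tip, z up
- gauge_b: Sound taper gauge on its edge, 0.08 to 0.17 kg: blue handle 45 x 16 x 36 mm (x, y, z), to be gripped across y from above; steel wedge blade from x = 22.5 to 117.5 mm, 8 to 28 mm above the underside, tapering evenly from 13.4 mm thick (y) at the handle to 2 mm at the tip, 0.12 mm per mm. Origin: centre of the handle's underside; +x to the tip, z up
- gauge_a_tip (a point): middle of the blade's end on gauge_a, 18 mm above the gauge's underside
- gauge_b_tip (a point): middle of the blade's end on gauge_b, 18 mm above the gauge's underside
- gauge_snapped: The snapped gauge: same blue handle and origin as the sound ones, but only 40 mm of blade is left (x = 22.5 to 62.5 mm, blunt end 8.6 mm thick)
- head: Gap head, fixed: dark foot 120 x 150 x 24 mm high with two spring plates on aluminium posts. Origin: on the table, at the plates' mouth line, midway across; +x the way the blade goes in, y across the gap, z up. The foot spans x = -6 to 114 mm, so a handle in front hangs over bare table
- post_l: Aluminium post on the foot behind the left (+y) plate, fixed, top 66 mm above the table; it carries the spring plate. Origin: under face_l, on top of the foot, 24 mm above the table
- post_r: Aluminium post on the foot behind the right (-y) plate, fixed, top 66 mm above the table; it carries the spring plate. Origin: under face_r, on top of the foot, 24 mm above the table
- mouth (a point): the head's x and y origin, 43 mm above the table: the mid-height of the plates. The gap's true middle is midway between face_l and face_r
- face_l (a point): point on the inner face of the left (+y) plate at its mouth edge, where the flared lip ends and the flat face begins (the narrowest place), half way up the plate (43 mm above the table). The gap at rest is the y distance between face_l and face_r along the head's y axis: 5 to 7.5 mm, different every time
- face_r (a point): point on the inner face of the right (-y) plate at its mouth edge, where the flared lip ends and the flat face begins (the narrowest place), half way up the plate (43 mm above the table). The gap at rest is the y distance between face_l and face_r along the head's y axis: 5 to 7.5 mm, different every time
- plate_l (a joint): how far the left (+y) plate is pushed back from the gap, m: 0 at rest, 0.009 at its stop. A spring of 2.5 N/mm presses it back; steel plate 30 mm long along the head's x, 34 mm high (26 to 60 mm above the table), with a 45 degree lip flaring out 10 mm ahead of the mouth. Snug is about 0.001 to 0.003
- plate_r (a joint): how far the right (-y) plate is pushed back from the gap, m: 0 at rest, 0.009 at its stop. A spring of 2.5 N/mm presses it back; steel plate 30 mm long along the head's x, 34 mm high (26 to 60 mm above the table), with a 45 degree lip flaring out 10 mm ahead of the mouth. Snug is about 0.001 to 0.003
- reject_tray: Open red tray, fixed, 180 x 150 x 30 mm high outside (x, y, z), walls and floor 4 mm. Origin: centre of its underside on the table
- mat: Black rubber mat, fixed, 200 x 320 x 4 mm, on which the three gauges stand about 100 mm apart with blades pointing roughly away from the robot. Origin: centre of its underside
- fitting: bystander: upright brass pipe fitting, 88 mm high, side branch along its x. Origin: centre of underside
- ring_gauge: bystander: steel ring, 64 mm across, 20 mm high. Origin: centre of underside
- cleaner: bystander: amber bottle, 56 mm across, 130 mm high. Origin: centre of underside
- block: bystander: steel block 50 x 50 x 75 mm high. Origin: centre of underside
- driver: bystander: screwdriver 180 mm long lying on the table, blade along +x. Origin: on the table under its middle part
- cup: bystander: white cup, 70 mm across, 70 mm high. Origin: centre of underside

How it is judged:
On the way, in this order (a step that is already met when the one before it is completed fails the run):
1. the snapped gauge lies in the red tray, let go (x of gauge_snapped in the frame of reject_tray between -0.08 and 0.08 m and y of gauge_snapped in the frame of reject_tray between -0.066 and 0.066 m and z of gauge_snapped in the frame of reject_tray below 0.03 m and contact force between gauge_snapped and the fingers below 0.05 N and linear speed of gauge_snapped below 0.02 m/s), for 0.2 s.
2. a sound gauge, held by the fingers, sits snugly between both plates (((value of joint plate_l between 0.0003 and 0.0045 m and contact force between gauge_a and post_l above 0.7 N and value of joint plate_r between 0.0003 and 0.0045 m and contact force between gauge_a and post_r above 0.7 N and x of gauge_a_tip in the frame of head above 0.025 m and z of gauge_a_tip in the frame of head between 0.03 and 0.056 m and angle between the x axis of gauge_a and the x axis of head, either way round below 0.12 rad and angle between gauge_a's own z axis and vertical below 0.15 rad and linear speed of gauge_a below 0.01 m/s and contact force between gauge_a and the fingers above 1.5 N and contact force between gauge_a and head below 0.2 N and height (world z) of gauge_a above 0.008 m and distance of gauge_b from where it was at the start of the episode below 0.02 m and angle between gauge_b's own z axis and vertical below 0.2 rad) or (value of joint plate_l between 0.0003 and 0.0045 m and contact force between gauge_b and post_l above 0.7 N and value of joint plate_r between 0.0003 and 0.0045 m and contact force between gauge_b and post_r above 0.7 N and x of gauge_b_tip in the frame of head above 0.025 m and z of gauge_b_tip in the frame of head between 0.03 and 0.056 m and angle between the x axis of gauge_b and the x axis of head, either way round below 0.12 rad and angle between gauge_b's own z axis and vertical below 0.15 rad and linear speed of gauge_b below 0.01 m/s and contact force between gauge_b and the fingers above 1.5 N and contact force between gauge_b and head below 0.2 N and height (world z) of gauge_b above 0.008 m and distance of gauge_a from where it was at the start of the episode below 0.02 m and angle between gauge_a's own z axis and vertical below 0.2 rad))), for 0.3 s.
At the end, for the whole second after the job is handed in: Snapped gauge in the tray, let go. A sound gauge gripped, upright (0.15 rad), in line (0.12 rad), tip 25 mm or more past the mouth, 30 to 56 mm up; pressing both plates (0.7 N), each back 0.3 to 4.5 mm; off the foot and table. The other within 20 mm of its start (all of step 1 and ((value of joint plate_l between 0.0003 and 0.0045 m and contact force between gauge_a and post_l above 0.7 N and value of joint plate_r between 0.0003 and 0.0045 m and contact force between gauge_a and post_r above 0.7 N and x of gauge_a_tip in the frame of head above 0.025 m and z of gauge_a_tip in the frame of head between 0.03 and 0.056 m and angle between the x axis of gauge_a and the x axis of head, either way round below 0.12 rad and angle between gauge_a's own z axis and vertical below 0.15 rad and linear speed of gauge_a below 0.01 m/s and contact force between gauge_a and the fingers above 1.5 N and contact force between gauge_a and head below 0.2 N and height (world z) of gauge_a above 0.008 m and distance of gauge_b from where it was at the start of the episode below 0.02 m and angle between gauge_b's own z axis and vertical below 0.2 rad) or (value of joint plate_l between 0.0003 and 0.0045 m and contact force between gauge_b and post_l above 0.7 N and value of joint plate_r between 0.0003 and 0.0045 m and contact force between gauge_b and post_r above 0.7 N and x of gauge_b_tip in the frame of head above 0.025 m and z of gauge_b_tip in the frame of head between 0.03 and 0.056 m and angle between the x axis of gauge_b and the x axis of head, either way round below 0.12 rad and angle between gauge_b's own z axis and vertical below 0.15 rad and linear speed of gauge_b below 0.01 m/s and contact force between gauge_b and the fingers above 1.5 N and contact force between gauge_b and head below 0.2 N and height (world z) of gauge_b above 0.008 m and distance of gauge_a from where it was at the start of the episode below 0.02 m and angle between gauge_a's own z axis and vertical below 0.2 rad))); the arm keeps its last pose, push and grip.
It fails at once if a plate is forced back more than 6.5 mm (value of joint any of plate_l, plate_r above 0.0065 m).
It fails at once if a bystander is moved more than 30 mm or knocked over (angle between any of fitting, cleaner, block, cup's own z axis and vertical above 0.5 rad or distance of any of fitting, ring_gauge, cleaner, block, driver, cup from where it was at the start of the episode above 0.03 m).
It also fails if it takes over 54 s, if anything falls off the work surface, if the arm or the gripper's body presses on something with over 40 N, if the wrist force passes 120 N, or if a joint passes its speed limit or range.

### The arm

A 7-joint arm with a two-finger parallel gripper is mounted at the origin on the work surface. World frame = base frame: x ahead of the robot, y to its left, z up, the work surface at z = 0. Lengths are in m, angles in rad, forces in N, time in s.
With the tool pointing down it reaches from about 0.35 to 0.9 m from the base axis. Payload 8.1 kg.
Tool frame: the origin (TCP) lies at the very end of the fingers, on their centre line; the grasp point (between the pads) lies 19 mm behind it; z points along the fingers, y is the line along which they close (so a half turn about z gives the same grasp; the last joint's range is limited). The gripper opens to 92 mm and grips with 3 to 60 N. Pads are 19 mm wide; open, the fingers measure 130 mm over their backs; the gripper's body (75 mm by 190 mm) begins 47 mm behind the grasp point.
Start: joints at [1.035, 0.434, 0.025, 1.573, -0.012, 1.134, -0.075], TCP at [0.262, -0.567, 0.227] pointing down, gripper open.
Joint ranges: [-2.62, 2.62], [-0.44, 2.09], [-1.27, 1.32], [0.08, 2.57], [-1.32, 4.46], [0.12, 2], [-2.74, 2.74]. Speed limits (rad/s): [2.22, 2.22, 3.01, 3.01, 3.14, 3.14, 3.14].

### API

Orientations are given as a unit quaternion [x, y, z, w].
In Python, from cell import r, imaging, ticket gives the robot as it stands.
- The arm moves only by the shell command python3 -m jog 'ROWS'. ROWS is JSON, a list of rows, each a list of 7 numbers: the shift along the tool's x, y, z in units of 60 mm (1.0 is 60 mm), then the turn, a rotation vector about the tool's x, y, z in units of 5 degrees (1.0 is 5 degrees), then the finger opening in mm, from 0 to 91.8. In form: [[x, y, z, wx, wy, wz, gripper], ...]. A call has 1 to 8 rows; each row is the pose to reach, as a shift and turn from the pose commanded when the call began, along the tool's axes at that moment; what a row does not reach only later rows make up. A row lasts 1/8 s, in which the tool goes at most 62.5 mm and 10.7 degrees, less where a joint would pass 70% of its speed; a pose out of reach is approached as far as the arm can. A call with a gripper value outside its range is refused whole. The fingers move at their own pace and stop on an object; the grip force is fixed at half the most. Time passes only in rows, so rows that repeat a pose let the fingers close. It gives the time, the measured TCP pose, the force, the opening and the grip force at its end, in the units of the state.
- r.read_state(): the state, without advancing time (a new reading comes with each control period).
- imaging.read_camera(name): name is "side" or "top" or "wrist"; returns a dict with "image" (420x560x3 uint8, blue, green, red), "fx", "fy", "cx", "cy" (pixels), "world_from_camera" (4x4, takes a point from camera to world coordinates). Camera axes: x right, y down, z forward; pixel columns grow to the right and rows downward; lengths in m; the calibration is good to about 2 mm. The wrist camera is an equidistant fisheye: a pixel r from the principal point sees the ray r / f radians off the axis. A picture is of the moment at which its call begins. There is no depth.
- ticket.sign_off(): hands the job in; it is judged then, once.
The state is a dict: "t": time; "qpos": joint angles; "dq": joint speeds; "joint_torque": joint torques, N m; "ee_pos": TCP position; "tcp_rot": TCP orientation; "contact_force": force on the tool from outside, world axes, zero at the start; "moment": the same for the moment, N m; "grip_width": finger opening in m; "grasp_force": force on a finger pad.
Only numpy, scipy, OpenCV 4.12 (cv2) and the standard library are available. Lean on these libraries where they do the work, as an engineer would, in place of code of your own. Each camera call takes 0.05 s, during which the arm holds its last target. There are 200 camera calls.

## Working session

There is one attempt and no reset: what is moved stays moved. The work goes in short steps, Python scripts to look and compute and a shell command to move; the robot and the scene stay as the last step left them, time stands still between calls to the robot, and variables do not carry over. Pictures are saved under pics/ and viewed, at most 10 in all, crops included, and the job is handed in when it is done.

```bash
mkdir -p pics
cat > h.py <<'E'
import numpy as np, cv2, json, pickle
from scipy.spatial.transform import Rotation as R
from cell import r, imaging, ticket
def snap(name, fn):
    c=imaging.read_camera(name); cv2.imwrite('pics/%s.png'%fn,c['image']); pickle.dump(c,open('pics/%s.pkl'%fn,'wb')); return c
def load(fn): return pickle.load(open('pics/%s.pkl'%fn,'rb'))
def world(c,u,v,z,fish=False):
    x=(u-c['cx'])/c['fx'];y=(v-c['cy'])/c['fy']
    if fish:
        th=np.hypot(x,y); d=np.array([x/th*np.sin(th),y/th*np.sin(th),np.cos(th)]) if th>1e-9 else np.array([0,0,1.])
    else: d=np.array([x,y,1.])
    T=np.array(c['world_from_camera']); d=T[:3,:3]@d; o=T[:3,3]
    return o+d*(z-o[2])/d[2]
def pix(c,p,fish=False):
    T=np.linalg.inv(np.array(c['world_from_camera'])); q=T[:3,:3]@np.array(p)+T[:3,3]
    if fish:
        n=np.hypot(q[0],q[1]); th=np.arctan2(n,q[2]); x,y=th*q[0]/n,th*q[1]/n
    else: x,y=q[0]/q[2],q[1]/q[2]
    return np.array([c['fx']*x+c['cx'],c['fy']*y+c['cy']])
def jog(target):  # target tcp pos -> tool-frame units, from present pose
    s=r.read_state(); q=R.from_quat(s['tcp_rot']); return q.inv().apply(np.array(target)-s['ee_pos'])/0.06
def crop(fn,u0,v0,u1,v1,k,out):
    im=cv2.imread('pics/%s.png'%fn)[v0:v1,u0:u1]; cv2.imwrite('pics/%s.png'%out,cv2.resize(im,None,fx=k,fy=k,interpolation=cv2.INTER_CUBIC))
E
python3 - <<'E'
from h import *
a=snap('top','top0'); b=snap('side','side0')
for c in(a,b): print(c['fx'],c['cx'],c['cy'],np.round(c['world_from_camera'],3).tolist())
s=r.read_state(); print({k:np.round(v,4).tolist() for k,v in s.items()})
cv2.imwrite('pics/t0.png',cv2.resize(a['image'],(800,600),interpolation=cv2.INTER_CUBIC))
E
```

```text
469.1567671166394 278.7271666443186 206.2782785327513 [[-0.016, -0.988, 0.151, 0.411], [-1.0, 0.016, 0.001, -0.097], [-0.003, -0.151, -0.989, 1.308], [0.0, 0.0, 0.0, 1.0]]
470.6542968436243 270.48025555846573 203.25095624555888 [[0.999, -0.039, 0.029, 0.544], [-0.044, -0.474, 0.88, -1.307], [-0.021, -0.88, -0.475, 0.721], [0.0, 0.0, 0.0, 1.0]]
{'t': 0.1, 'qpos': [1.0354, 0.4352, 0.025, 1.574, -0.0116, 1.134, -0.0751], 'dq': [0.0008, -0.0022, -0.0006, -0.0025, 0.0004, -0.0002, 0.0001], 'joint_torque': [0.0034, -66.912, 0.9882, -31.5147, -0.0605, 0.0374, 0.0001], 'ee_pos': [0.2619, -0.567, 0.226], 'tcp_rot': [0.9767, 0.2147, -0.0002, -0.0007], 'contact_force': [-0.5158, 0.3966, -1.2797], 'moment': [-0.017, -0.0281, 0.0259], 'grasp_force': 0.0, 'grip_width': 0.0919}
```

View pics/t0.png

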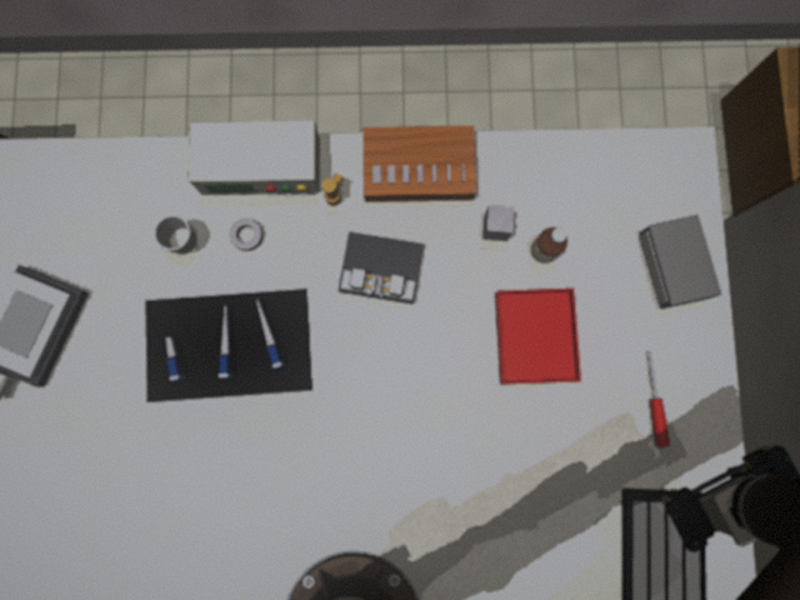

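View pics/side0.png

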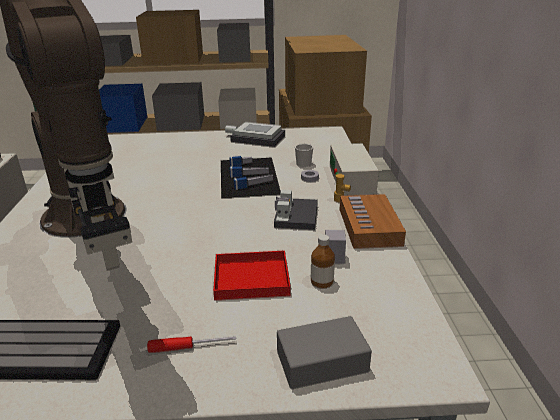

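The top view shows the snapped gauge at the mat's left (172,358), sound gauges at (224,340) and (268,335), and the tray at (538,336). The head is at (380,270) with its mouth facing the robot. I'll enlarge the mat and head region.

Run:
```python
from h import *
c=load('top0')
crop('top0',98,155,298,285,4,'cr1')
W=lambda u,v,z:np.round(world(c,u*.7,v*.7,z),4).tolist()
print('tray corners',[W(*p,.03) for p in((496,291),(573,289),(580,381),(502,383))])
print('head foot',[W(*p,.024) for p in((350,233),(424,243))],[W(*p,0.) for p in((340,291),(415,302))])
```

```text
tray corners [[0.6102, -0.2851, 0.03], [0.6117, -0.4339, 0.03], [0.4354, -0.4373, 0.03], [0.434, -0.2898, 0.03]]
head foot [[0.7313, -0.0034, 0.024], [0.7087, -0.1485, 0.024]] [[0.6199, 0.0187, 0.0], [0.5955, -0.1291, 0.0]]
```

View pics/cr1.png

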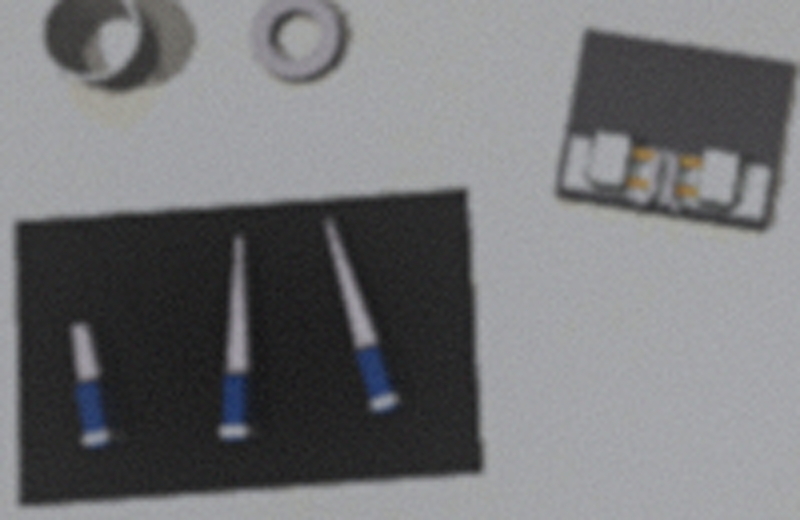

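Same reading, enlarged: snapped gauge handle from (88,380) to (96,445) with its blade end at (80,323). Middle gauge handle (236,374)-(233,438), tip (240,236). Right gauge handle (367,348)-(385,408), tip (328,218). The head's front edge runs (557,195)-(770,230), with the gap near (664,180).

Run:
```python
from h import *
c=load('top0')
W=lambda u,v,z:world(c,98+u/4,155+v/4,z)
for n,f,b,t in(('snap',(88,380),(96,445),(80,323)),('mid',(236,374),(233,438),(240,236)),('right',(367,348),(385,408),(328,218))):
    F,B,T=W(*f,.04),W(*b,.04),W(*t,.032); d=T-F;d[2]=0
    u=d/np.linalg.norm(d); print(n,'len',np.round(np.linalg.norm((F-B)),4),'blade',np.linalg.norm(d).round(4),'yaw',np.degrees(np.arctan2(d[1],d[0])).round(1),'orig',np.round(F-.0225*u,4), 'alt',np.round(W(*t,.032)-u*(.0625 if n=='snap' else .1175),4))
F,B=W(557,195,0),W(770,230,0);d=F-B;print('head',np.linalg.norm(d),np.degrees(np.arctan2(-d[0],d[1])),(F+B)/2)
print('gap',W(668,185,.06))
print(jog([.47,.25,.227]), R.from_quat(r.read_state()['tcp_rot']).as_matrix().round(3).tolist())
```

```text
snap len 0.0442 blade 0.0406 yaw 13.6 orig [0.4703 0.3288 0.04  ] alt [0.4709 0.3289 0.032 ]
mid len 0.0429 blade 0.0951 yaw 0.9 orig [0.4721 0.2339 0.04  ] alt [0.4723 0.2339 0.032 ]
right len 0.0425 blade 0.0952 yaw 18.1 orig [0.4894 0.139  0.04  ] alt [0.4896 0.1391 0.032 ]
head 0.15235673171943762 -10.359976894397528 [ 0.60611409 -0.05413695  0.        ]
gap [ 0.61582777 -0.05946261  0.06      ]
[ 8.85897400e+00 -1.09063607e+01 -2.05444940e-03] [[0.908, 0.419, -0.001], [0.419, -0.908, 0.001], [-0.0, -0.001, -1.0]]
```

```bash
python3 -m jog '[[6.1,-5.75,0,0,0,1,91],[6.1,-5.75,0,0,0,1,91],[6.1,-5.75,0,0,0,2,91],[6.1,-5.75,0,0,0,2.5,91],[6.1,-5.75,0,0,0,2.5,70],[6.1,-5.75,0,0,0,2.5,60],[9.4,-12.1,1,0,0,2.5,60],[9.4,-12.1,1,0,0,2.5,60]]'
python3 - <<'E'
from h import *
print(jog([.4703,.3288,.165]),R.from_quat(r.read_state()['tcp_rot']).as_matrix().round(3).tolist())
E
```

```text
t: 1.1
ee_pos: [0.4172, -0.0941, 0.213]
tcp_rot: [0.994, 0.107, 0.0, 0.0]
contact_force: [0.8, -1.1, -0.9]
grip_width: 0.0606
grasp_force: 0.0
[ 2.36523977 -6.69872782  0.79977843] [[0.977, 0.213, 0.0], [0.213, -0.977, -0.0], [0.0, 0.0, -1.0]]
```

```bash
python3 -m jog '[[2.4,-6.7,0.4,0,0,0,60],[2.4,-6.7,0.8,0,0,0,60],[2.4,-6.7,0.8,0,0,0,60],[2.4,-6.7,0.8,0,0,0,60],[2.4,-6.7,0.8,0,0,0,60],[2.4,-6.7,0.8,0,0,0,60],[2.4,-6.7,0.8,0,0,0,60],[2.4,-6.7,0.8,0,0,0,60]]'
python3 - <<'E'
from h import *
c=snap('wrist','w1'); print(c['fx'],c['cx'],c['cy'],np.round(c['world_from_camera'],3).tolist())
print(jog([.4703,.3288,.165]))
for p in([.4703,.3288,.04],[.4703+.0625*.98,.3288+.0625*.2,.032]): print(pix(c,p,True))
cv2.imwrite('pics/w1b.png',cv2.resize(c['image'],(800,600),interpolation=cv2.INTER_CUBIC))
E
```

```text
t: 2.1
ee_pos: [0.4707, 0.3323, 0.1642]
tcp_rot: [0.994, 0.11, -0.001, -0.001]
contact_force: [-0.8, -0.7, 0.9]
grip_width: 0.06
grasp_force: 0.0
325.19226210127806 284.87110032665896 206.98861527302913 [[0.218, -0.939, -0.267, 0.543], [-0.976, -0.211, -0.058, 0.35], [-0.002, 0.273, -0.962, 0.323], [0.0, 0.0, 0.0, 1.0]]
[-0.01765108  0.00490527 -0.01244517]
[291.15609868 202.5122017 ]
[292.58777302 132.17902227]
```

View pics/w1b.png

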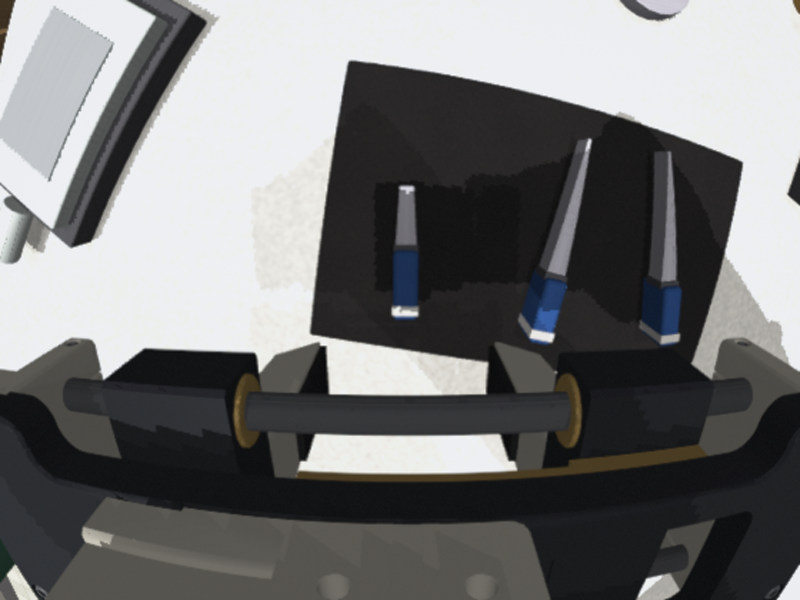

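Wrist view: snapped handle from (405,248) to (405,316) with its blunt end at (407,187). Sound gauges at (545,300) and (661,305), with tips at (585,141) and (663,153).

Run:
```python
from h import *
c=load('w1')
W=lambda u,v,z:world(c,u*.7,v*.7,z,True)
for n,f,b,t in(('snap',(405.5,248),(405,307),(407,187)),('mid',(553,273),(540,334),(584,141)),('right',(661,283),(659,336),(663,153))):
    F,B,T=W(*f,.04),W(*b,.04),W(*t,.032); d=T-B;d[2]=0
    u=d/np.linalg.norm(d); print(n,'len',np.linalg.norm((F-B)).round(4),'blade',np.linalg.norm((T-F)[:2]).round(4),'yaw',np.degrees(np.arctan2(d[1],d[0])).round(1),'orig',np.round(F-.0225*u,4))
T=np.array(c['world_from_camera']);s=r.read_state();print(R.from_quat(s['tcp_rot']).inv().apply(T[:3,3]-s['ee_pos']), s['ee_pos'])
```

```text
snap len 0.038 blade 0.0373 yaw 11.7 orig [0.4726 0.3364 0.04  ]
mid len 0.0421 blade 0.0885 yaw 1.4 orig [0.4779 0.2443 0.04  ]
right len 0.0399 blade 0.0899 yaw 15.9 orig [0.4911 0.1564 0.04  ]
[ 0.07459151 -0.00506153 -0.15846086] [0.47126901 0.32931652 0.16425164]
```

Run:
```python
from h import *
s=r.read_state();c=snap('wrist','w2');T=np.array(c['world_from_camera']);print(s['t'],s['ee_pos'],np.round(s['dq'],3),R.from_quat(s['tcp_rot']).inv().apply(T[:3,3]-s['ee_pos']))
print(np.round(T,4).tolist())
o=load('w1')
a=cv2.cvtColor(o['image'],6).astype(np.float32);b=cv2.cvtColor(c['image'],6).astype(np.float32)
print(cv2.phaseCorrelate(a[:220],b[:220]))
# blue handles by colour
h=cv2.cvtColor(c['image'],cv2.COLOR_BGR2HSV);m=cv2.inRange(h,(105,120,40),(130,255,255));n,l,st,ce=cv2.connectedComponentsWithStats(m)
for i in range(1,n):
    if st[i,4]>150: print(st[i],ce[i],world(c,*ce[i],.04,True))
```

```text
2.15 [0.47126901 0.32931652 0.16425164] [ 0.043 -0.029  0.03   0.032  0.004  0.008  0.012] [ 0.07454541 -0.00215333 -0.15852103]
[[0.2158, -0.9394, -0.2665, 0.5439], [-0.9764, -0.2075, -0.0592, 0.3475], [0.0003, 0.273, -0.962, 0.3226], [0.0, 0.0, 0.0, 1.0]]
((-1.371810891965481, -0.01801524563268231), 0.39871969328986273)
[271 175  19  39 691] [279.64688857 193.80463097] [0.4765124  0.33735367 0.04      ]
[362 190  32  42 872] [377.13188073 211.06651376] [0.48024992 0.24532816 0.04      ]
[447 195  27  39 811] [460.26633785 214.71393342] [0.49586851 0.15531281 0.04      ]
```

Run:
```python
from h import *
t=load('top0');c=load('w1')
A=[world(t,98+u/4,155+v/4,.004) for u,v in((17,221),(466,190),(482,470),(20,503))]
B=[world(c,u*.7,v*.7,.004,True) for u,v in((349,61),(742,162),(312,333))]
n=np.linalg.norm
print(np.round(A,4).tolist(),n(A[0]-A[1]),n(A[0]-A[3]),n(A[1]-A[2]))
print(np.round(B,4).tolist(),n(B[0]-B[1]),n(B[0]-B[2]))
```

```text
[[0.6069, 0.4002, 0.004], [0.6238, 0.0845, 0.004], [0.4283, 0.0726, 0.004], [0.4109, 0.3901, 0.004]] 0.3161174187628981 0.1962601957836639 0.19586545854663717
[[0.6079, 0.4057, 0.004], [0.6255, 0.0892, 0.004], [0.4115, 0.3937, 0.004]] 0.31702059993822995 0.19670838419402945
```

```bash
python3 -m jog '[[0,0,0,0,0,0,60],[0,0,0,0,0,0,60]]' >/dev/null
python3 - <<'E'
from h import *
def ray(c,u,v,f): 
    a=world(c,u,v,0.,f);o=np.array(c['world_from_camera'])[:3,3];d=a-o;return o,d/np.linalg.norm(d)
def tri(rs):
    A=sum(np.eye(3)-np.outer(d,d) for o,d in rs);b=sum((np.eye(3)-np.outer(d,d))@o for o,d in rs);p=np.linalg.solve(A,b)
    return p.round(4),[np.linalg.norm(np.cross(p-o,d)).round(4) for o,d in rs]
t=load('top0');s=load('side0');w=snap('wrist','w3')
print(r.read_state()['ee_pos'],np.array(w['world_from_camera'])[:3,3])
def blobs(c,mx):
    h=cv2.cvtColor(c['image'],cv2.COLOR_BGR2HSV);m=cv2.inRange(h,(105,100,40),(130,255,255));n,l,st,ce=cv2.connectedComponentsWithStats(m)
    return [(ce[i].round(1),st[i].tolist()) for i in range(1,n) if st[i,4]>mx]
for c,m in((t,25),(s,15),(w,150)): print(blobs(c,m))
bt=[b[0] for b in blobs(t,25)];bw=[b[0] for b in blobs(w,150)]
bt=sorted(bt,key=lambda p:p[0])[:3];bw=sorted(bw,key=lambda p:p[0])[:3]
for a,b in zip(bt,bw): print('tri handle',tri([ray(t,*a,False),ray(w,*b,True)]), world(t,*a,.04),world(w,*b,.04,True))
for a,b in(((17,221),(349,61)),((466,190),(742,162)),((20,503),(312,333))):
    print('mat',tri([ray(t,98+a[0]/4,155+a[1]/4,False),ray(w,b[0]*.7,b[1]*.7,True)]))
E
```

```text
[0.47273538 0.3261868  0.16548623] [0.54508132 0.34392256 0.3240018 ]
[(array([191.1, 247.5]), [187, 242, 9, 12, 77]), (array([156.1, 254.5]), [153, 249, 7, 12, 80]), (array([120.2, 256.3]), [117, 251, 8, 12, 73])]
[(array([123.2, 106.8]), [99, 84, 48, 49, 1848]), (array([238.6, 172.3]), [232, 156, 15, 33, 259])]
[(array([275.6, 194.8]), [267, 176, 18, 39, 682]), (array([373.3, 211.3]), [359, 190, 31, 42, 884]), (array([457. , 214.4]), [443, 195, 28, 38, 836])]
tri handle (array([0.475 , 0.3365, 0.0313]), [np.float64(0.0009), np.float64(0.0009)]) [0.4752502  0.33293199 0.04      ] [0.47636066 0.33727645 0.04      ]
tri handle (array([0.4783, 0.2401, 0.027 ]), [np.float64(0.0011), np.float64(0.0011)]) [0.47852935 0.23626759 0.04      ] [0.48026379 0.2450824  0.04      ]
tri handle (array([0.4952, 0.1452, 0.026 ]), [np.float64(0.0017), np.float64(0.0017)]) [0.49584723 0.14213685 0.04      ] [0.49595236 0.15498429 0.04      ]
mat (array([0.6063, 0.3951, 0.019 ]), [np.float64(0.0018), np.float64(0.0018)])
mat (array([0.624 , 0.0839, 0.0095]), [np.float64(0.0011), np.float64(0.0011)])
mat (array([0.4117, 0.3895, 0.001 ]), [np.float64(0.0018), np.float64(0.0018)])
```

```bash
python3 - <<'E'
from h import *
s=r.read_state();print(s['ee_pos'],jog([.473,.337,.012]),R.from_quat(s['tcp_rot']).as_euler('xyz',degrees=True))
E
python3 -m jog '[[0.04,-0.18,0.6,0,0,0,60],[0.04,-0.18,1.4,0,0,0,60],[0.04,-0.18,2,0,0,0,60],[0.04,-0.18,2.3,0,0,0,60],[0.04,-0.18,2.3,0,0,0,60],[0.04,-0.18,2.3,0,0,0,60]]'
python3 - <<'E'
from h import *
print(jog([.473,.337,.010]))
E
```

```text
[0.47273538 0.3261868  0.16548623] [ 0.04127377 -0.17630553  2.55804749] [ 1.79975645e+02 -2.50997361e-02  1.21995923e+01]
t: 3.25
ee_pos: [0.4733, 0.339, 0.0286]
tcp_rot: [0.994, 0.107, 0.001, -0.001]
contact_force: [-1.1, 0.4, -0.0]
grip_width: 0.0601
grasp_force: 0.0
[-0.01244311  0.03245882  0.31075711]
```

```bash
python3 -m jog '[[0,0.03,0.31,0,0,0,60],[0,0.03,0.31,0,0,0,60],[0,0.03,0.31,0,0,0,0],[0,0.03,0.31,0,0,0,0],[0,0.03,0.31,0,0,0,0],[0,0.03,0.31,0,0,0,0],[0,0.03,0.31,0,0,0,0],[0,0.03,0.31,0,0,0,0]]'; python3 -m jog '[[0,0,-0.7,0,0,0,0],[0,0,-1.5,0,0,0,0],[0,0,-2.0,0,0,0,0],[0,0,-2.0,0,0,0,0]]'
python3 - <<'E'
from h import *
print(jog([.523,-.36,.13]),jog([.42,0.0,.13]),R.from_quat(r.read_state()['tcp_rot']).as_euler('xyz',degrees=True))
E
```

```text
t: 4.25
ee_pos: [0.4728, 0.3365, 0.0087]
tcp_rot: [0.994, 0.107, 0.0, 0.0]
contact_force: [0.6, -0.9, 0.6]
grip_width: 0.0158
grasp_force: 30.0
t: 4.75
ee_pos: [0.4739, 0.3378, 0.131]
tcp_rot: [0.994, 0.107, 0.002, -0.001]
contact_force: [0.2, 0.1, -1.3]
grip_width: 0.0157
grasp_force: 30.0
[-1.67548781 11.53747679 -0.0138348 ] [-2.07583982e+00  5.30959246e+00 -2.90631948e-03] [-179.88394272   -0.24137762   12.28825825]
```

```bash
python3 -m jog '[[-0.15,0.8,0,0,0,0,0],[-0.33,1.9,0,0,0,0,0],[-0.5,2.9,0,0,0,0,0],[-0.67,3.9,0,0,0,0,0],[-0.84,4.9,0,0,0,0,0],[-1.0,5.9,0,0,0,0,0],[-1.18,6.9,0,0,0,0,0],[-1.35,7.9,0,0,0,0,0]]'
python3 - <<'E'
from h import *
print(jog([.505,-.36,.13]),jog([.505,-.36,.02]))
E
```

```text
t: 5.75
ee_pos: [0.4936, -0.1456, 0.1274]
tcp_rot: [0.994, 0.107, -0.001, -0.0]
contact_force: [1.2, 0.2, -1.2]
grip_width: 0.016
grasp_force: 30.0
[-0.57535492  3.53153575 -0.04442328] [-0.57273735  3.53284151  1.78890772]
```

```bash
python3 -m jog '[[-0.17,1,0,0,0,0,0],[-0.33,2,0,0,0,0,0],[-0.45,2.8,0,0,0,0,0],[-0.55,3.4,0,0,0,0,0],[-0.55,3.4,0.4,0,0,0,0],[-0.55,3.4,1.2,0,0,0,0],[-0.55,3.4,1.7,0,0,0,0],[-0.55,3.4,1.7,0,0,0,0]]'
python3 - <<'E'
from h import *
print(jog([.505,-.36,.013]))
E
```

```text
t: 6.75
ee_pos: [0.5031, -0.3486, 0.0231]
tcp_rot: [0.994, 0.107, -0.003, -0.002]
contact_force: [-0.8, -0.8, -0.4]
grip_width: 0.0157
grasp_force: 30.0
[-0.00913262  0.19253322  0.16729597]
```

```bash
python3 -m jog '[[0,0.15,0.18,0,0,0,0],[0,0.15,0.18,0,0,0,0],[0,0.15,0.18,0,0,0,0],[0,0.15,0.18,0,0,0,45],[0,0.15,0.18,0,0,0,45],[0,0.15,0.18,0,0,0,45]]'; python3 -m jog '[[0,0,-0.6,0,0,0,45],[0,0,-1.6,0,0,0,45],[0,0,-2.5,0,0,0,45],[0,-0.6,-2.5,0,0,-0.5,45],[0,-1.6,-2.5,0,0,-1,60],[0,-2.6,-2.5,0,0,-1,60],[0,-3.6,-2.5,0,0,-1,60],[0,-4.6,-2.5,0,0,-1,60]]';  python3 - <<'E'
from h import *
c=snap('top','top1'); crop('top1',320,190,430,280,4,'tray')
cv2.imwrite('pics/tray.png',cv2.imread('pics/tray.png'))
print(jog([.48,.146,.165]),R.from_quat(r.read_state()['tcp_rot']).as_euler('xyz',degrees=True))
E
```

```text
t: 7.5
ee_pos: [0.5078, -0.3588, 0.0161]
tcp_rot: [0.994, 0.107, 0.0, 0.0]
contact_force: [-0.3, 0.2, 0.6]
grip_width: 0.041
grasp_force: 0.0
t: 8.5
ee_pos: [0.4483, -0.0874, 0.1661]
tcp_rot: [0.989, 0.15, 0.0, 0.0]
contact_force: [1.0, 1.1, 0.6]
grip_width: 0.0597
grasp_force: 0.0
[ 1.67650282 -3.40573277  0.03082742] [-1.79825491e+02 -2.54538649e-02  1.77444155e+01]
```

View pics/tray.png

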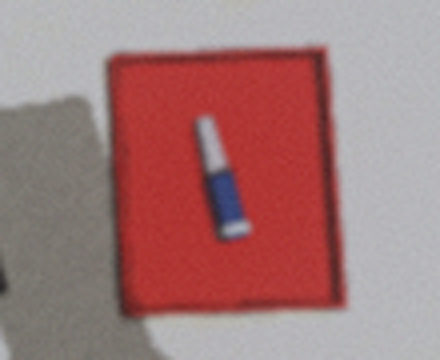

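The snapped gauge stands in the middle of the tray (crop 225,180), let go. Next, the right-hand sound gauge.

```bash
python3 -m jog '[[0.5,-1,0,0,0,0,60],[1,-2,0,0,0,0,60],[1.4,-2.8,0,0,0,0,60],[1.6,-3.3,0,0,0,0,60],[1.6,-3.3,0,0,0,0,60],[1.6,-3.3,0,0,0,0,60],[1.6,-3.3,0,0,0,0,60]]';  python3 - <<'E'
from h import *
c=snap('wrist','w4'); crop('w4',200,80,380,230,4,'w4c')
print(r.read_state()['ee_pos'],R.from_quat(r.read_state()['tcp_rot']).as_euler('xyz',degrees=True))
E
```

```text
t: 9.43
ee_pos: [0.4818, 0.1267, 0.1657]
tcp_rot: [0.989, 0.149, -0.0, 0.0]
contact_force: [-0.7, 0.2, 0.2]
grip_width: 0.0598
grasp_force: 0.0
[0.48178076 0.12682169 0.16575935] [1.79962484e+02 1.83274768e-02 1.71659867e+01]
```

View pics/w4c.png

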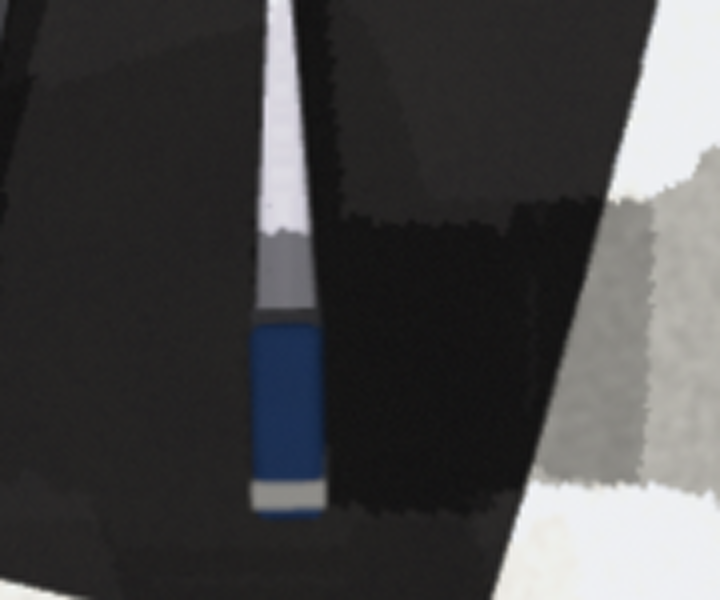

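The crop shows the gauge handle top from (284,312) at the front to (289,510) at the rear, well aligned with the tool. The blade runs up to (280,0).

Run:
```python
from h import *
c=load('w4');W=lambda u,v,z:world(c,200+u/4,80+v/4,z,True)
F,F2,B,M=W(284.5,310,.04),W(285.5,323,.04),W(289,510,.04),W(280,0,.032)
for a in(F,F2):print(np.linalg.norm(a-B),np.degrees(np.arctan2(*(a-B)[1::-1])))
print(F,B,M,np.degrees(np.arctan2(*(M-B)[1::-1])),(F+B)/2)
o=(F+B)/2;print(jog([o[0],o[1],.010]))
```

```text
0.04562698363444965 17.87935356951279
0.04273470866621952 17.663457185516776
[0.51555855 0.15167482 0.04      ] [0.47213511 0.13766671 0.04      ] [0.58122477 0.17301332 0.032     ] 17.95306720776605 [0.49384683 0.14467076 0.04      ]
[ 0.28077302 -0.22657933  2.59575168]
```

```bash
python3 -m jog '[[0.28,-0.23,0.6,0,0,-0.14,60],[0.28,-0.23,1.4,0,0,-0.14,60],[0.28,-0.23,2,0,0,-0.14,60],[0.28,-0.23,2.3,0,0,-0.14,60],[0.28,-0.23,2.3,0,0,-0.14,60],[0.28,-0.23,2.3,0,0,-0.14,60]]'
python3 - <<'E'
from h import *
print(jog([.4938,.1447,.010]),R.from_quat(r.read_state()['tcp_rot']).as_euler('xyz',degrees=True))
E
```

```text
t: 10.22
ee_pos: [0.4943, 0.1463, 0.0286]
tcp_rot: [0.988, 0.156, 0.001, -0.0]
contact_force: [-1.3, -0.0, 0.3]
grip_width: 0.0602
grasp_force: 0.0
[-0.01566311  0.0226406   0.30993692] [ 1.79993324e+02 -5.94983350e-02  1.79444745e+01]
```

```bash
python3 -m jog '[[0,0.03,0.31,0,0,0,60],[0,0.03,0.31,0,0,0,60],[0,0.03,0.31,0,0,0,0],[0,0.03,0.31,0,0,0,0],[0,0.03,0.31,0,0,0,0],[0,0.03,0.31,0,0,0,0],[0,0.03,0.31,0,0,0,0],[0,0.03,0.31,0,0,0,0]]'; python3 -m jog '[[0,0,-0.5,0,0,0,0],[0,0,-1.2,0,0,0,0],[0,0,-1.5,0,0,0,0],[0,0,-1.5,0,0,0,0],[0,0,-1.5,0,0,0,0]]'
python3 - <<'E'
from h import *
print(jog([.465,-.029,.1]),R.from_quat(r.read_state()['tcp_rot']).as_euler('xyz',degrees=True))
E
```

```text
t: 11.22
ee_pos: [0.4942, 0.1447, 0.0093]
tcp_rot: [0.988, 0.156, 0.0, 0.0]
contact_force: [-0.1, -0.4, 1.9]
grip_width: 0.0156
grasp_force: 30.0
t: 11.85
ee_pos: [0.4936, 0.1444, 0.0982]
tcp_rot: [0.988, 0.156, -0.001, 0.0]
contact_force: [-0.0, -0.0, -1.7]
grip_width: 0.0159
grasp_force: 30.0
[-1.3457235   2.60189311 -0.02695743] [1.79990054e+02 8.00858271e-02 1.79871380e+01]
```

```bash
python3 -m jog '[[-0.35,0.5,0,0,0,0.9,0],[-0.75,1.2,0,0,0,2.4,0],[-1.1,1.9,0,0,0,4,0],[-1.35,2.4,0,0,0,5,0],[-1.35,2.6,0,0,0,5.6,0],[-1.35,2.6,0.6,0,0,5.6,0],[-1.35,2.6,1.0,0,0,5.6,0],[-1.35,2.6,1.0,0,0,5.6,0]]';  python3 -m jog '[[0,0,0,0,0,0,0],[0,0,0,0,0,0,0]]';python3 - <<'E'
from h import *
c=snap('wrist','w5'); crop('w5',215,0,375,120,5,'w5c')
s=r.read_state();print(s['ee_pos'],R.from_quat(s['tcp_rot']).as_euler('xyz',degrees=True))
e=R.from_quat(s['tcp_rot']);p=np.array(s['ee_pos'])
print('tip pred',pix(c,p+e.apply([.1175,0,.0053-.028]),True),'mouth pred',pix(c,[.6136,-.0562,.06],True))
E
```

```text
t: 12.85
ee_pos: [0.4639, -0.0277, 0.0373]
tcp_rot: [0.996, -0.087, -0.002, -0.0]
contact_force: [0.1, 0.1, -0.9]
grip_width: 0.0157
grasp_force: 30.0
t: 13.1
ee_pos: [0.4661, -0.0283, 0.04]
tcp_rot: [0.996, -0.087, 0.001, -0.0]
contact_force: [0.2, -0.4, -0.6]
grip_width: 0.0158
grasp_force: 30.0
[ 0.46605605 -0.02842118  0.04002339] [-1.79985335e+02 -9.12793438e-02 -1.00018490e+01]
tip pred [291.20986217  16.16424826] mouth pred [294.73881304 -46.06623593]
```

View pics/w5c.png

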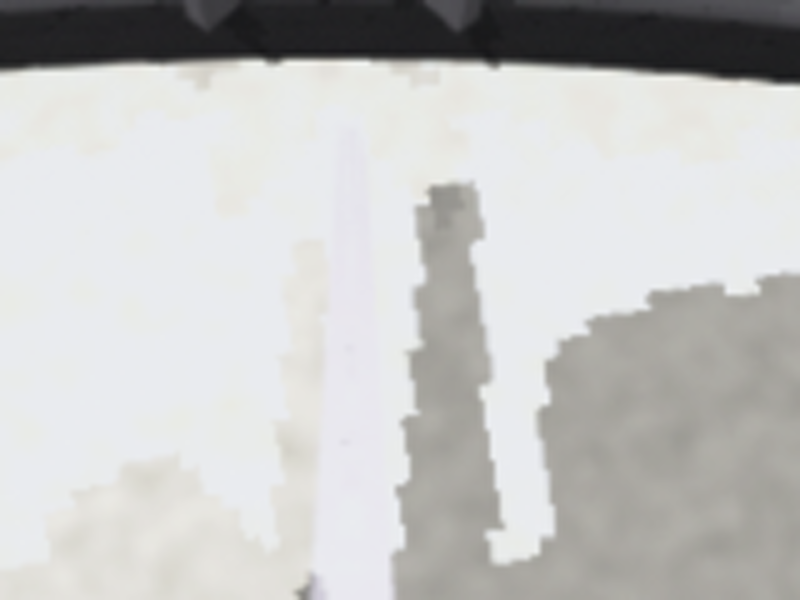

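Tip at crop (348,120), the foot's front edge as the dark band at the top, and lip ends near (208,25) and (458,25). The mouth is just out of view, so I'll lower and advance until the tip is between the lips.

```bash
python3 -m jog '[[0.05,0,0.14,0,0,0,0],[0.15,0,0.14,0,0,0,0],[0.28,0,0.14,0,0,0,0],[0.38,0,0.14,0,0,0,0],[0.42,0,0.14,0,0,0,0],[0.42,0,0.14,0,0,0,0],[0.42,0,0.14,0,0,0,0]]';python3 - <<'E'
from h import *
c=snap('wrist','w6'); crop('w6',205,0,365,120,5,'w6c')
s=r.read_state();print(s['ee_pos'],R.from_quat(s['tcp_rot']).as_euler('xyz',degrees=True))
e=R.from_quat(s['tcp_rot']);p=np.array(s['ee_pos'])
print('tip pred',pix(c,p+e.apply([.1175,0,.0053-.028]),True),'mouth pred',pix(c,[.6136,-.0562,.06],True))
E
```

```text
t: 14.02
ee_pos: [0.4899, -0.0329, 0.0308]
tcp_rot: [0.996, -0.087, -0.0, 0.0]
contact_force: [-0.5, -0.8, -1.8]
grip_width: 0.0157
grasp_force: 30.0
[ 0.48987161 -0.03294468  0.03079707] [ 1.79992714e+02  1.49917014e-02 -1.00029684e+01]
tip pred [290.81392975  16.05896553] mouth pred [294.59025263  -7.20296916]
```

View pics/w6c.png

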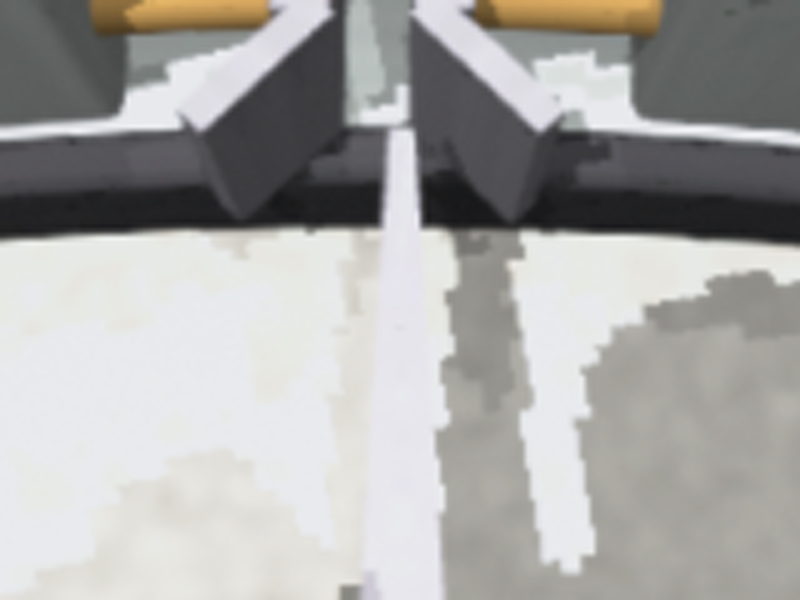

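The lips are clear: outer top corners (200,125) and (545,130), mouth edges (335,8) and (413,8), lower corners (243,218) and (515,218). The blade tip is at (400,128), somewhat right of the gap's middle.

Run:
```python
from h import *
c=load('w6');s=r.read_state();e=R.from_quat(s['tcp_rot']);p=np.array(s['ee_pos'])
W=lambda u,v,z:e.inv().apply(world(c,205+u/5,v/5,z,True)-p)*1000
for n,a in dict(Lout=(200,125,.06),Rout=(545,130,.06),Lmouth=(335,8,.06),Rmouth=(413,8,.06),Lbot=(243,218,.026),Rbot=(515,218,.026),tip=(400,128,.0535),mid=(402,600,.0535),mid2=(400,350,.0535)).items(): print(n,W(*a).round(1))
for v in(139,141,):pass
f=[W(u,v,.0) for u,v in((0,240),(400,228),(800,243))];print(np.round(f,1).tolist())
```

```text
Lout [111.9 -18.2 -29.2]
Rout [111.2   9.  -29.2]
Lmouth [121.9  -7.6 -29.2]
Rmouth [121.8  -1.4 -29.2]
Lbot [111.7 -17.9   4.8]
Rbot [111.6   9.    4.8]
tip [113.1  -2.4 -22.7]
mid [ 72.6  -2.3 -22.7]
mid2 [ 93.7  -2.4 -22.7]
[[116.7, -49.1, 30.8], [116.3, -2.4, 30.8], [116.3, 44.4, 30.8]]
```

```bash
python3 -m jog '[[0,-0.035,0,0,0,0,0],[0.1,-0.035,0,0,0,0,0],[0.25,-0.035,0,0,0,0,0],[0.4,-0.035,0,0,0,0,0],[0.55,-0.035,0,0,0,0,0],[0.7,-0.035,0,0,0,0,0],[0.75,-0.035,0,0,0,0,0],[0.75,-0.035,0,0,0,0,0]]'; python3 -m jog '[[0.06,0,0,0,0,0,0],[0.12,0,0,0,0,0,0],[0.17,0,0,0,0,0,0],[0.17,0,0,0,0,0,0],[0.17,0,0,0,0,0,0]]'
python3 - <<'E'
from h import *
c=snap('wrist','w7'); crop('w7',205,0,365,120,5,'w7c')
s=r.read_state();e=R.from_quat(s['tcp_rot']);print(s['ee_pos'],e.as_euler('xyz',degrees=True),'tool F',e.inv().apply(s['contact_force']),e.inv().apply(s['moment']))
p0=np.array([.48987,-.03294,.0308]);print('moved mm',e.inv().apply(s['ee_pos']-p0)*1000)
E
```

```text
t: 15.08
ee_pos: [0.535, -0.0386, 0.0307]
tcp_rot: [0.996, -0.087, 0.0, -0.0]
contact_force: [0.6, 0.5, -0.7]
grip_width: 0.0157
grasp_force: 30.0
t: 15.7
ee_pos: [0.545, -0.0405, 0.0308]
tcp_rot: [0.996, -0.087, 0.0, -0.0]
contact_force: [-0.8, 0.6, -3.2]
grip_width: 0.0157
grasp_force: 30.0
[ 0.54499733 -0.04049011  0.03080414] [-1.79997679e+02 -1.57443187e-02 -1.00057242e+01] tool F [ 0.50154732 -1.06935473  2.76047958] [ 0.21456534 -0.12343692 -0.08575768]
moved mm [ 5.56006662e+01 -2.14290235e+00  1.12233315e-02]
```

View pics/w7c.png

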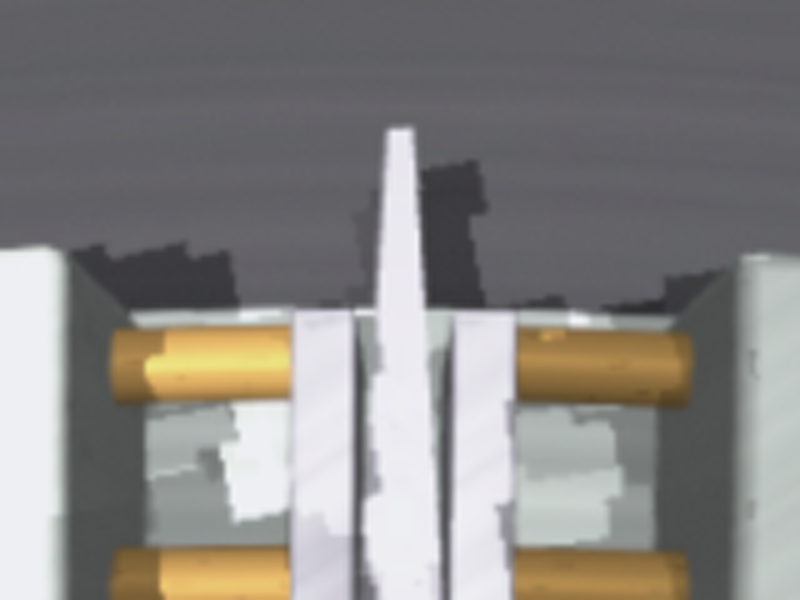

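The blade stands midway between the plates: inner edges (355,315) and (453,315), blade centre (402,500).

```bash
python3 -m jog '[[0.06,0,0,0,0,0,0],[0.12,0,0,0,0,0,0],[0.18,0,0,0,0,0,0],[0.24,0,0,0,0,0,0],[0.3,0,0,0,0,0,0],[0.3,0,0,0,0,0,0],[0.3,0,0,0,0,0,0],[0.3,0,0,0,0,0,0]]'
python3 - <<'E'
from h import *
c7=load('w7')
F=[]
for i in range(4):
    c=snap('wrist','w8'); s=r.read_state();e=R.from_quat(s['tcp_rot']);F.append(np.r_[e.inv().apply(s['contact_force']),e.inv().apply(s['moment'])])
print(np.round(F,2).tolist(),s['grip_width'],s['grasp_force'])
p0=np.array([.48987,-.03294,.0308]);print('moved mm',e.inv().apply(s['ee_pos']-p0)*1000)
inv=lambda c,u,v,p:e.inv().apply(world(c,205+u/5,v/5,.06,True)-p)*1000
p7=np.array([.54499733,-.04049011,.03080414])
for u,v in((355,315),(453,315),(354,590),(452,590)): print(inv(c7,u,v,p7).round(1))
crop('w8',215,10,355,160,4,'w8c')
E
```

```text
t: 16.75
ee_pos: [0.5626, -0.0437, 0.0307]
tcp_rot: [0.996, -0.087, 0.0, 0.0]
contact_force: [-1.2, 1.7, -5.0]
grip_width: 0.0157
grasp_force: 30.0
[[-2.44, -2.19, 6.11, 0.34, -0.66, -0.07], [-1.74, -1.52, 5.21, 0.3, -0.66, -0.05], [-2.0, -0.78, 5.94, 0.29, -0.67, -0.05], [-1.34, -1.02, 5.28, 0.27, -0.63, -0.07]] 0.015558709136545503 30.000480115413666
moved mm [73.4930983  -2.09116544  0.0799853 ]
[ 95.6  -6.  -29.2]
[ 95.6   1.7 -29.2]
[ 73.5  -6.1 -29.2]
[ 73.5   1.6 -29.2]
```

View pics/w8c.png

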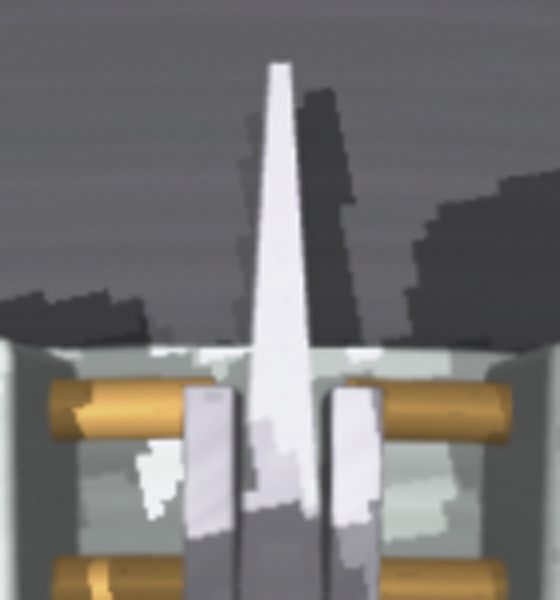

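The tip is at crop (280,64), unchanged relative to the camera, so the gauge hasn't slipped or pitched. Plate inner edges are at (234,390) and (331,390), with the blade between them.

Run:
```python
from h import *
c=load('w8');s=r.read_state();e=R.from_quat(s['tcp_rot']);p=np.array(s['ee_pos'])
W=lambda u,v,z:(e.inv().apply(world(c,215+u/4,10+v/4,z,True)-p)*1000).round(1)
print(W(234.5,390,.06),W(331,390,.06),W(236,580,.06),W(329,580,.06),W(280,64,.0535),s['t'],np.abs(s['dq']).max())
```

```text
[ 77.7  -6.9 -29.3] [ 77.7   2.5 -29.3] [ 58.7  -6.8 -29.3] [ 58.7   2.4 -29.3] [112.9  -2.4 -22.8] 16.95 0.0008500299018202893
```

```bash
python3 -c "
from cell import ticket
print(ticket.sign_off())"
```

```text
the job is handed in; nothing more can be done
None
```

The job is handed in, but the hand-in gave no verdict: the snapped gauge stands let go in the red tray, and a sound gauge is still gripped between the plates, each measured at about 1.4–1.8 mm back from rest.

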